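Shut a two-part mould box with its draw latch

TASK

Shut the two-part mould box on the bench: drop the lip of the draw latch's claw into the slot behind the keeper bar on the loose half, feeling for the slot, and draw it back until it bites; then swing the lever over centre and right down, so that the latch clamps the two halves tightly together. Never force the claw, and leave the spanner, punch and nut beside the box where they are.

Things in the scene. Friction and masses are not known exactly. Their poses are not given: they have to be found in the camera images.
- mould_base: Fixed half of the mould box: an aluminium block (x = -70 to its parting face at 25 mm, 74 mm wide, top at z = 50 mm) on a dark steel base plate (x = -78 to 140 mm, 100 mm wide, 10 mm thick) fixed to the bench. Origin: on the bench below the lever's pin; x points from the lever to the loose half, y across, z up. Rails 22 mm high along the sides hold the loose half down and guide it along x.
- lever_pin (a point): Centre of the lever's pin on the fixed half, 66 mm above the bench; the pin lies along y, between two steel ears that reach 23 mm to either side and 9 mm above it.
- loose_half: The loose half: aluminium block 90 x 74 x 40 mm, about 0.8 kg, free to slide along x on the base plate, its feet held under the rails, at the start 3 to 7 mm off the fixed half. Origin: centre of its underside (10 mm above the bench); axes as the base's. With the halves together its origin is at x = 70 mm of the base. It slides under a pull of 2 to 5 N.
- keeper (a point): Centre of the keeper, a square steel bar 8 x 8 mm, 32 mm long across the box (along y), on a post on top of the loose half, 62 mm above the bench, 7.5 mm on the lever's side of that half's centre. Behind it (+x) is a slot 7.5 mm wide, 15 mm deep, then a flat steel land: from 11.5 to 25.5 mm beyond this point in x, 30 mm wide, its top 3 mm above this point (1 mm below the bar's top).
- lever (a joint): Lever angle (rad): 0 = shut, level, pointing to the base's -x, at its stop; grows as it swings up and forward; 1.57 = upright; stop at 2.3. Starts 1.4 to 1.7. Light friction: it stays where left. The claw's pin rides on it, 20 mm from the lever's pin: at x = -19.4, z = -4.8 mm from that when shut, x = -4.8, z = +19.4 mm when upright. Hooked, it is over centre below about 0.3 and pulls itself shut.
- lever_tip (a point): Near the free end of the lever's flat handle (16 mm wide, 5 mm thick), on the face that is uppermost when shut (and looks forward, to +x, when upright); 60 mm from the lever's pin. When shut it is 70 mm above the bench, some 20 mm clear of the block.
- claw: The claw, a steel link 84 mm long, hinged on the lever. Origin: its pin; x along it to the hook, y across, z up when level. Two straps straddle the lever (x to 38 mm, 30 mm wide); a screwed rod carries the hook plate (x = 48 to 84, z = 2 to 7 mm, 24 mm wide). Hinge friction: it stays at the angle where left (start: hook raised 0.15 to 0.65 rad) and rises with the lever if that swings before the lip bites.
- claw_lug (a point): Where the claw's lug would stand at the middle setting: a steel tab to pinch, 10 mm thick across y, 18 mm long along x, rising from 7 to 31 mm above the claw's axis; this point is 67 mm from the claw's pin, 20 mm above its axis. The rod is screwed to length by hand: the real lug, plate and lip stand up to 4 mm farther out or in, which no reading shows.
- claw_lip (a point): Inner face of the hook's lip at the middle setting, 80 mm from the claw's pin, 3 mm below its axis; truly up to 4 mm off along the claw, like the lug. The lip, 4 mm thick, 24 mm wide, hangs from the plate's end to 8 mm below the axis; it goes into the slot behind the bar, the plate's underside resting on the bar. The hook is sprung: it yields along x from 10 N, 1 mm more per 1 N, up to 12 mm.
- spanner: A steel spanner 169 mm long lying along the box's +y side, loose. Origin at its centre.
- centre_punch: A centre punch 115 mm long lying along the box's -y side, loose. Origin at its centre.
- nut_0: A hexagon nut 30 mm wide and 12 mm high beside the box on its -y side, loose. Origin at its centre, underside.

How it is judged (in metres and radians):
On the way:
1. with the lever still up (above 0.45 rad), the claw lies on the keeper bar, its lip behind it, pulls on it (more than 0.8 N) and has begun to draw the loose half in (by 1.5 mm) (z of keeper in the frame of claw between -0.006 and 0.004 m and x of keeper in the frame of claw between 0.068 and 0.092 m and value of joint lever above 0.45 rad and contact force between claw and loose_half above 0.8 N and distance of loose_half from where it was at the start of the episode above 0.0015 m), for 0.1 s.
At the end, for the whole second after the job is handed in: The lever lies shut (within 0.06 rad of its stop), the claw is hooked over the keeper bar and pulls on it with more than 5 N, the loose half stands flat and at rest against the fixed half (gap under 1.5 mm) (value of joint lever below 0.06 rad and x of loose_half in the frame of mould_base below 0.0715 m and contact force between claw and loose_half above 5 N and z of keeper in the frame of claw between -0.006 and 0.004 m and x of keeper in the frame of claw between 0.068 and 0.092 m and angle between loose_half's own z axis and vertical below 0.05 rad and linear speed of loose_half below 0.01 m/s); the robot touches nothing.
It fails at once if the claw is pressed or dragged on the loose half with more than 35 N (contact force between claw and loose_half above 35 N).
It fails at once if spanner, punch or nut is moved by more than 30 mm (distance of any of spanner, centre_punch, nut_0 from where it was at the start of the episode above 0.03 m).
It also fails if it takes over 61 s, if anything falls off the work surface, if the arm or the gripper's body presses on something with over 40 N, if the wrist force passes 120 N, or if a joint passes its speed limit or range.

ROBOT

A 6-joint arm with a two-finger parallel gripper is mounted at the origin on a cart in front of the work surface, level with it; the furniture and walls round the work are solid. World frame = base frame: x ahead of the robot, y to its left, z up, the work surface at z = 0. Lengths are in m, angles in degrees, forces in N, time in s.
With the tool pointing down it reaches from about 0.375 to 0.9 m from the base axis. Payload 3.1 kg.
Tool frame: the origin (TCP) lies at the very end of the fingers, on their centre line; the grasp point (between the pads) lies bot.grip_point_offset behind it (bot.grip_point_offset is the distance from the TCP to the grasp point, in m); z points along the fingers, y is the line along which they close (so a half turn about z gives the same grasp; the last joint's range is limited). The gripper opens to 87 mm and grips with 3 to 60 N. Pads are 19 mm wide; open, the fingers measure 117 mm over their backs; the gripper's body (75 mm by 190 mm) begins 51 mm behind the grasp point.
Start: joints at [53.142, 30.224, 82.088, -0, 67.689, -10.227], TCP at [0.28, 0.559, 0.223] pointing down, gripper open.
Joint ranges: [-176.69, 176.69], [-43.24, 126.21], [12.49, 139.97], [-82, 262], [0, 151.66], [-163.58, 163.58]. Speed limits (degrees/s): [159.86, 159.86, 180, 180, 180, 180].

INTERFACE

Orientations are given as a 3x3 rotation matrix whose columns are the frame's x, y, z axes.
In Python, from rig import bot, viewer, ticket gives the robot as it stands.
- The arm moves only by the tool servo_tool, never from a script. Its argument "targets" is a list of rows, each an object with "offset": the shift along the tool's x, y, z in m, a list of three; "dr": the turn, a rotation vector about the tool's x, y, z in degrees, a list of three. In form: [{"offset": [x, y, z], "dr": [ax, ay, az]}, ...]. A call has 1 to 20 rows; each row is the pose to reach, as a shift and turn from the pose commanded when the call began, along the tool's axes at that moment; what a row does not reach only later rows make up. A row lasts 1/12 s, in which the tool goes at most 41.7 mm and 7.16 degrees, less where a joint would pass 70% of its speed; a pose out of reach is approached as far as the arm can. A call with a gripper value outside its range is refused whole. "gripper" is the gripper command: -1 is fully open, 1 is shut, values between are in proportion, set as the call begins (left out, the last holds). The fingers move at their own pace and stop on an object; the grip force is fixed at half the most. Time passes only in rows, so rows that repeat a pose let the fingers close. It gives the time, the measured TCP pose, the force, the opening and the grip force at its end, in the units of the state.
- bot.read_state(): the state, without advancing time (a new reading comes with each control period).
- viewer.capture(name): name is "side" or "top"; returns a dict with "color" (480x640x3 uint8, red, green, blue), "camera_matrix" (3x3 intrinsics, pixels), "R" (3x3) and "t" (3): a world point X has camera coordinates R X + t. Camera axes: x right, y down, z forward; pixel columns grow to the right and rows downward; lengths in m; the calibration is good to about 2 mm. A picture is of the moment at which its call begins. There is no depth.
- ticket.hand_in(): hands the job in; it is judged then, once.
The state is a dict: "time_s": time; "joint_positions": joint angles; "qvel": joint speeds; "tau": joint torques, N m; "position": TCP position; "tcp_rot": TCP orientation; "force": force on the tool from outside, world axes, zero at the start; "moment": the same for the moment, N m; "opening": opening from 0.0 (shut) to 1.0 (fully open); "grasp_force": force on a finger pad.
Only numpy, scipy, OpenCV 4.12 (cv2) and the standard library are available. Lean on these libraries where they do the work, as an engineer would, in place of code of your own. Each camera call takes 0.05 s, during which the arm holds its last target. There are 200 camera calls.

## Working session

There is one attempt and no reset: what is moved stays moved. The work goes in short steps, Python scripts to look and compute and a tool call to move; the robot and the scene stay as the last step left them, time stands still between calls to the robot, and variables do not carry over. Pictures are saved under pics/ and viewed, at most 10 in all, crops included, and the job is handed in when it is done.

Besides the shell and the picture viewer there is one more tool, called by a JSON object that holds its "api" and its "payload", one argument or row to a line. servo_tool: Moves the arm, as the interface text tells. Its arguments: {"type":"object","properties":{"targets":{"type":"array"},"gripper":{"type":"number"}},"required":["targets"]}

```bash
mkdir -p pics
cat > h.py <<'E'
from rig import bot, viewer, ticket
import numpy as np, cv2
def snap(n,f):
    c=viewer.capture(n); cv2.imwrite(f'pics/{f}.png',c['color'][:,:,::-1]); np.savez(f'pics/{f}.npz',K=c['camera_matrix'],R=c['R'],t=c['t']); return c
def load(f):
    d=np.load(f'pics/{f}.npz'); return d['K'],d['R'],d['t']
def proj(f,X):
    K,R,t=load(f); p=K@(R@np.array(X,float)+t); return p[:2]/p[2]
def onz(f,uv,z):
    K,R,t=load(f); d=R.T@np.linalg.inv(K)@np.array([uv[0],uv[1],1.]); o=-R.T@t
    return o+d*(z-o[2])/d[2]
E
python3 - <<'E'
from h import *
for n in('side','top'):
    snap(n,n+'0'); K,R,t=load(n+'0'); print(n,K[0,0],(-R.T@t).round(3),R.round(2).tolist())
s=bot.read_state(); print(s['position'],s['tcp_rot'],s['force'],bot.grip_point_offset,s['time_s'])
E
```

```text
side 577.845335117258 [0.177 0.306 0.535] [[-0.92, -0.39, -0.01], [-0.2, 0.48, -0.85], [0.34, -0.78, -0.52]]
top 586.5653399345446 [ 0.31  -0.326  0.904] [[-0.08, -1.0, 0.01], [-0.98, 0.07, -0.2], [0.2, -0.02, -0.98]]
[0.27973411 0.55818358 0.22169142] [[-8.93921668e-01  4.48221815e-01 -1.12068781e-03]
 [ 4.48223108e-01  8.93920394e-01 -1.54077734e-03]
 [ 3.11195676e-04 -1.87965243e-03 -9.99998185e-01]] [-0.69827263 -0.73324707 -0.30761359] 0.0187 0.1
```

View pics/side0.png

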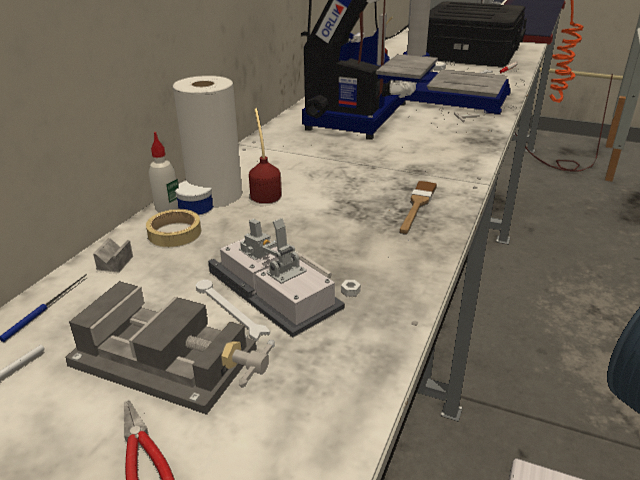

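View pics/top0.png

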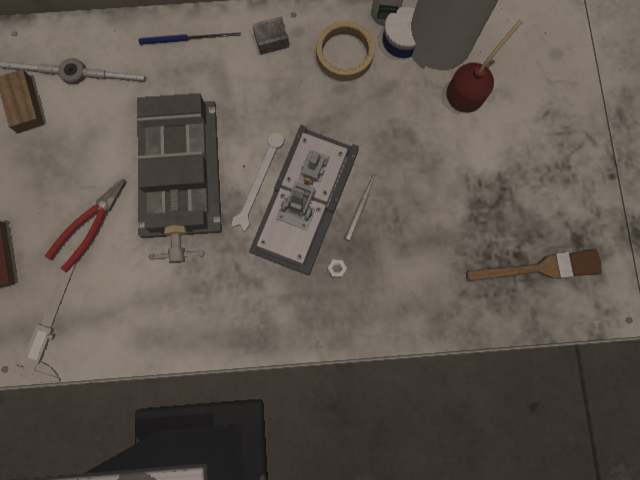

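The box lies at about (305,200) in the top view, with its lever end towards the robot and its x axis pointing up and slightly right. The spanner is at its left, the punch and nut at its right. I'll enlarge both views.

Run:
```python
from h import *
a=cv2.imread('pics/top0.png')[120:280,235:395]; b=cv2.imread('pics/side0.png')[205:345,200:360]
cv2.imwrite('pics/c1.png',cv2.resize(a,(600,600),interpolation=cv2.INTER_CUBIC)) # 3.75
cv2.imwrite('pics/c2.png',cv2.resize(b,(680,595),interpolation=cv2.INTER_CUBIC)) #4.25
```

```text
(no output)
```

View pics/c1.png

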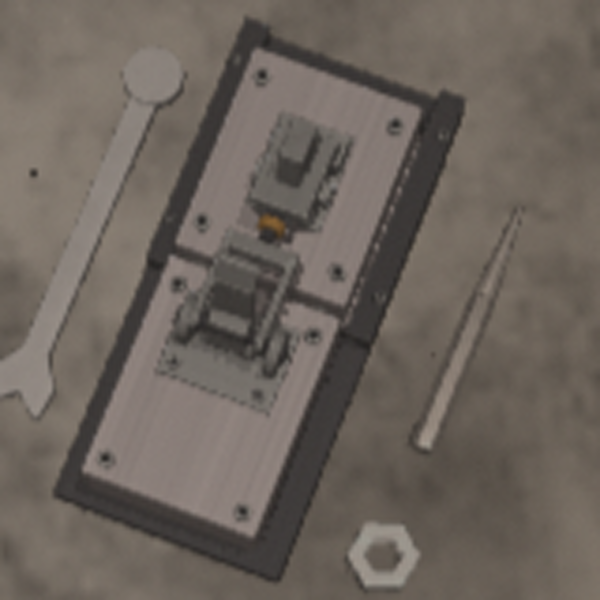

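View pics/c2.png

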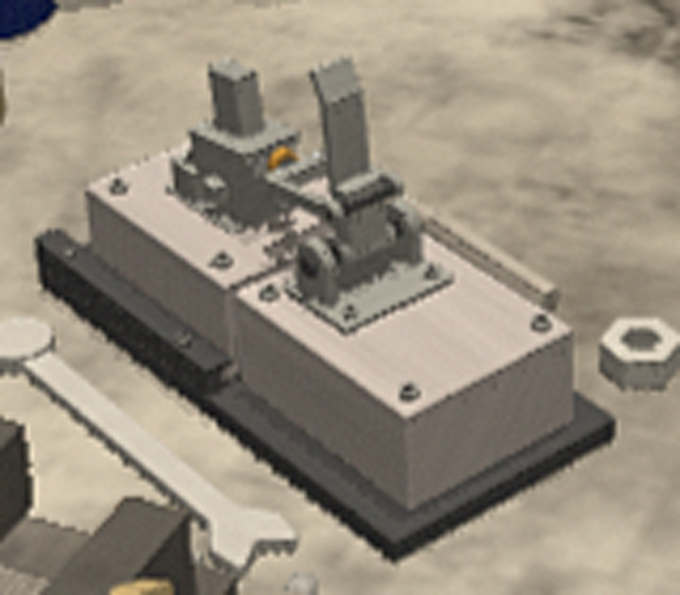

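```bash
cat >> h.py <<'E'
def T(p): # p: X,Y,yaw
    c,s=np.cos(p[2]),np.sin(p[2]); return lambda q: np.array([p[0]+c*q[0]-s*q[1],p[1]+s*q[0]+c*q[1],q[2]])
def lev(a,q): # lever-shut coords relative pin -> base
    return np.array([q[0]*np.cos(a)+q[2]*np.sin(a),q[1],.066-q[0]*np.sin(a)+q[2]*np.cos(a)])
def clw(a,c,q):
    P=lev(a,[-.0194,0,-.0048]); return P+np.array([q[0]*np.cos(c)-q[2]*np.sin(c),q[1],q[0]*np.sin(c)+q[2]*np.cos(c)])
E
python3 - <<'E'
from h import *
from scipy.optimize import least_squares
t=lambda u,v:((u+.5)/3.75-.5+235,(v+.5)/3.75-.5+120)
s=lambda u,v:((u+.5)/4.25-.5+200,(v+.5)/4.25-.5+205)
obs=[('top0',t(82,472),[-.07,.037,.05]),('top0',t(256,540),[-.07,-.037,.05]),('top0',t(57,495),[-.078,.05,.01]),('top0',t(278,580),[-.078,-.05,.01]),
('top0',t(246,18),[.14,.05,.022]),('top0',t(464,98),[.14,-.05,.022]),
('side0',s(408,415),[-.07,.037,.05]),('side0',s(575,330),[-.07,-.037,.05]),('side0',s(237,290),[.025,.037,.05]),('side0',s(395,548),[-.078,.05,.01]),('side0',s(614,420),[-.078,-.05,.01])]
f=lambda p:np.concatenate([proj(o[0],T(p)(o[2]))-o[1] for o in obs]+[p[3:]*0])
r=least_squares(f,[.62,-.28,-.3],loss='soft_l1'); p=r.x; print(p,np.rad2deg(p[2])); print(f(p).reshape(-1,2).round(1).tolist())
np.save('p.npy',p)
# lever end / lug
ob2=[('side0',s(233,68),'lug'),('top0',t(303,130),'lug')]
# loose half far edge and near edge
for uv in (t(262,50),t(425,103),t(178,245),t(345,303)):
    w=onz('top0',uv,.05)-np.array([p[0],p[1],0]); c,sn=np.cos(p[2]),np.sin(p[2]); print('loose',(c*w[0]+sn*w[1]).round(4),(-sn*w[0]+c*w[1]).round(4))
# lever tip candidates
for a in (1.4,1.5,1.6,1.7):
    for nm,q in (('side0',[-.064,0,.004]),('top0',[-.064,0,.004])):
        u=proj(nm,T(p)(lev(a,q))); print(a,nm,((u-[200,205])*4.25 if nm[0]=='s' else (u-[235,120])*3.75).round())
# lug: triangulate in plane y=0
def g(v): return np.concatenate([proj(n,T(p)([v[0],0,v[1]]))-uv for n,uv,_ in ob2])
r=least_squares(g,[.06,.12]); print('lugtop',r.x,r.fun)
E
```

```text
[ 0.50526066 -0.32381357 -0.44300266] -25.382182743970443
[[-0.1, 0.5], [0.3, 0.3], [-1.0, 0.5], [0.7, 1.0], [-0.2, -0.0], [0.7, 0.2], [-0.8, 0.4], [-0.4, -0.6], [-1.4, 0.6], [-0.5, -1.3], [0.3, -0.8]]
loose 0.1195 0.0343
loose 0.1222 -0.0359
loose 0.0303 0.0359
loose 0.032 -0.0352
1.4 side0 [362.  90.]
1.4 top0 [222. 312.]
1.5 side0 [349.  82.]
1.5 top0 [228. 296.]
1.6 side0 [338.  76.]
1.6 top0 [234. 280.]
1.7 side0 [326.  71.]
1.7 top0 [241. 265.]
lugtop [0.07399514 0.10553887] [-2.14491068 -0.3662005  -0.25721174  1.36679728]
```

```bash
cat > ov.py <<'E'
from h import *
p=np.load('p.npy')
def box(x,y,z): return [(a,b,c) for a in x for b in y for c in z]
ED=[(0,1),(2,3),(4,5),(6,7),(0,2),(1,3),(4,6),(5,7),(0,4),(1,5),(2,6),(3,7)]
def draw(im,f,off,k,pts,col):
    q=[tuple(np.int32(((proj(f,T(p)(x))-off+.5)*k-.5).round())) for x in pts]
    for i,j in ED: cv2.line(im,tuple(map(int,q[i])),tuple(map(int,q[j])),col,1)
def overlay(fs,fn,a,c,e,gap,k=6,half=50):
    out=[]
    for f in fs:
        ctr=proj(f,T(p)([.03,0,.085])); off=np.int32(ctr)-[half,half]
        im=cv2.imread(f'pics/{f}.png')[off[1]:off[1]+2*half,off[0]:off[0]+2*half]
        im=cv2.resize(im,None,fx=k,fy=k,interpolation=cv2.INTER_CUBIC); raw=im.copy()
        im=cv2.convertScaleAbs(im,alpha=1.3,beta=20)
        draw(im,f,off,k,[lev(a,q) for q in box((-.065,-.03),(-.008,.008),(-.001,.004))],(255,0,0))
        draw(im,f,off,k,[clw(a,c,q) for q in box((.058+e,.076+e),(-.005,.005),(.007,.031))],(0,0,255))
        draw(im,f,off,k,[clw(a,c,q) for q in box((.048+e,.084+e),(-.012,.012),(.002,.007))],(0,200,0))
        kx=.0625+gap
        draw(im,f,off,k,[np.array(q) for q in box((kx-.004,kx+.004),(-.016,.016),(.058,.066))],(0,255,255))
        out.append(im)
    o=np.hstack(out); cv2.imwrite(f'pics/{fn}.png',o)
E
python3 -c "
from ov import *
overlay(['side0','top0'],'o1',1.65,0.15,0.,.006,k=8,half=25) if 0 else overlay(['side0','top0'],'o1',1.65,.2,0.,.006,k=7,half=28)"
```

```text
(no output)
```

View pics/o1.png

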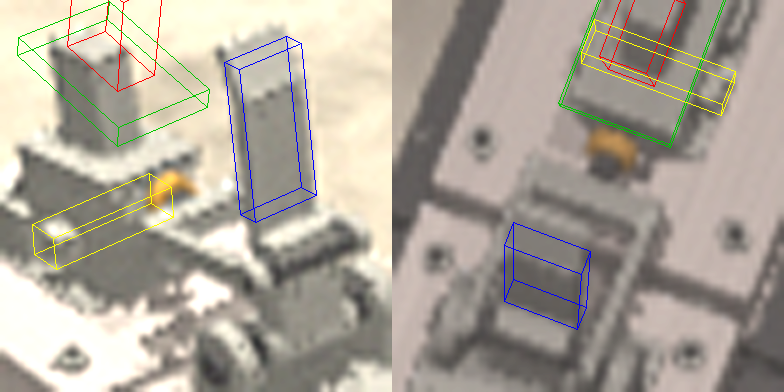

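Run:
```python
from ov import *
from scipy.optimize import least_squares
t=lambda u,v:np.array(((u+.5)/3.75-.5+235,(v+.5)/3.75-.5+120))
s=lambda u,v:np.array(((u+.5)/4.25-.5+200,(v+.5)/4.25-.5+205))
a=1.67
ob=[('side0',s(233,69),[.067,0,.031]),('side0',s(243,157),[.048,.012,.007]),('side0',s(300,133),[.048,-.012,.007]),('side0',s(190,130),[.084,.012,.007]),
('top0',t(255,175),[.048,.012,.007]),('top0',t(303,218),[.048,-.012,.007])]
f=lambda v:np.concatenate([proj(n,T(p)(clw(a,v[0],np.array(q)+[v[1],0,0])))-uv for n,uv,q in ob])
r=least_squares(f,[0,0],loss='soft_l1',diff_step=1e-4); print(r.x,r.fun.reshape(-1,2).round(1).tolist())
overlay(['side0','top0'],'o2',a,r.x[0],r.x[1],.006,k=7,half=28)
c,e=r.x
print('lug grip base frame',clw(a,c,[.067+e,0,.02]),'pin',clw(a,c,[0,0,0]))
```

```text
[-0.1556699   0.00319548] [[-1.1, 0.1], [-0.2, -0.4], [-0.8, -0.3], [-1.2, 0.1], [-1.5, 6.5], [1.1, 0.8]]
lug grip base frame [0.0695925  0.         0.09465493] pin [-0.002855    0.          0.08578001]
```

View pics/o2.png

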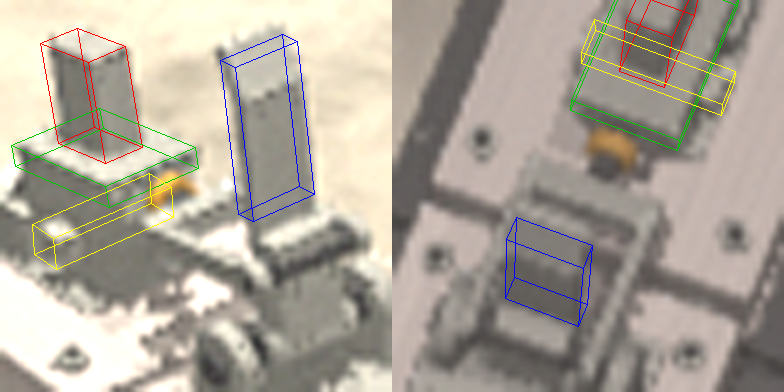

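```bash
cat >> ov.py <<'E'
from scipy.spatial.transform import Rotation as Ro
Rb=Ro.from_euler('z',p[2]).as_matrix()
def toolR(c): # tool aligned to claw pitched c (hook up positive)
    zc=np.array([-np.sin(c),0,np.cos(c)]); xc=np.array([np.cos(c),0,np.sin(c)])
    return Rb@np.column_stack([-xc,[0,1,0],-zc])
def go(xyz,c):
    s=bot.read_state(); R0=np.array(s['tcp_rot']); d=R0.T@(T(p)(xyz)-s['position'])
    print('offset',d.round(4).tolist(),'dr',np.rad2deg(Ro.from_matrix(R0.T@toolR(c)).as_rotvec()).round(2).tolist())
def st():
    s=bot.read_state(); w=np.array(s['position'])-[p[0],p[1],0]
    R0=np.array(s['tcp_rot']); z=Rb.T@R0[:,2]
    print('t',round(s['time_s'],2),'box',(Rb.T@w).round(4).tolist(),'F',(Rb.T@s['force']).round(1).tolist(),'M',(Rb.T@s['moment']).round(2).tolist(),'tilt',round(float(np.arctan2(z[0],-z[2])),3),'open',round(s['opening'],3),s['grasp_force'])
E
python3 -c "
from ov import *
st(); go(clw(1.67,-.155,[.069,0,.075]),-.155); print(clw(1.67,-.155,[.069,0,.010]))"
```

```text
t 0.1 box [-0.5818, 0.7002, 0.2217] F [-0.3, -1.0, -0.3] M [-0.03, -0.02, 0.07] tilt -0.0 open 1.002 0.0
offset [-0.6738, -0.6855, 0.0735] dr [-0.01, 8.86, -1.25]
[0.06686159 0.         0.0850079 ]
```

{"api": "servo_tool", "payload": {
  "targets": [
    {"offset":[-0.674,-0.685,0.0],"dr":[0,0,0]},
    {"offset":[-0.674,-0.685,0.0],"dr":[0,0,0]},
    {"offset":[-0.674,-0.685,0.0],"dr":[0,0,0]},
    {"offset":[-0.674,-0.685,0.0],"dr":[0,0,0]},
    {"offset":[-0.674,-0.685,0.0],"dr":[0,0,0]},
    {"offset":[-0.674,-0.685,0.0],"dr":[0,0,0]},
    {"offset":[-0.674,-0.685,0.0],"dr":[0,0,0]},
    {"offset":[-0.674,-0.685,0.0],"dr":[0,0,0]},
    {"offset":[-0.674,-0.685,0.0],"dr":[0,0,0]},
    {"offset":[-0.674,-0.685,0.0],"dr":[0,0,0]},
    {"offset":[-0.674,-0.685,0.0],"dr":[0,0,0]},
    {"offset":[-0.674,-0.685,0.0],"dr":[0,0,0]},
    {"offset":[-0.674,-0.685,0.0],"dr":[0,0,0]},
    {"offset":[-0.674,-0.685,0.0],"dr":[0,0,0]},
    {"offset":[-0.674,-0.685,0.0],"dr":[0,0,0]},
    {"offset":[-0.674,-0.685,0.0],"dr":[0,0,0]},
    {"offset":[-0.674,-0.685,0.0],"dr":[0,0,0]},
    {"offset":[-0.674,-0.685,0.0],"dr":[0,0,0]},
    {"offset":[-0.674,-0.685,0.0],"dr":[0,0,0]},
    {"offset":[-0.674,-0.685,0.0],"dr":[0,0,0]}
  ],
  "gripper": 0
}}

```text
time_s: 1.77
position: [0.5362, -0.2363, 0.2221]
tcp_rot: [[-0.894, 0.449, -0.001], [0.449, 0.894, 0.001], [0.001, 0.0, -1.0]]
force: [1.0, 0.5, 0.2]
opening: 0.497
grasp_force: 0.0
```

```bash
python3 -c "
from ov import *
st(); go(clw(1.67,-.155,[.069,0,.075]),-.155)"
```

```text
t 1.77 box [-0.0096, 0.0924, 0.2221] F [0.7, 0.9, 0.2] M [0.02, -0.05, 0.01] tilt -0.001 open 0.497 0.0
offset [-0.0886, -0.0904, 0.0728] dr [0.12, 8.82, -1.28]
```

{"api": "servo_tool", "payload": {
  "targets": [
    {"offset":[-0.0886,-0.0904,0.0],"dr":[0,4,-1.28]},
    {"offset":[-0.0886,-0.0904,0.02],"dr":[0,8.82,-1.28]},
    {"offset":[-0.0886,-0.0904,0.04],"dr":[0,8.82,-1.28]},
    {"offset":[-0.0886,-0.0904,0.0728],"dr":[0,8.82,-1.28]},
    {"offset":[-0.0886,-0.0904,0.0728],"dr":[0,8.82,-1.28]},
    {"offset":[-0.0886,-0.0904,0.0728],"dr":[0,8.82,-1.28]},
    {"offset":[-0.0886,-0.0904,0.0728],"dr":[0,8.82,-1.28]},
    {"offset":[-0.0886,-0.0904,0.0728],"dr":[0,8.82,-1.28]}
  ]
}}

```text
time_s: 2.43
position: [0.5759, -0.3543, 0.1525]
tcp_rot: [[-0.894, 0.427, -0.135], [0.422, 0.904, 0.065], [0.15, 0.001, -0.989]]
force: [0.3, 0.3, 0.6]
opening: 0.502
grasp_force: 0.0
```

```bash
python3 -c "
from ov import *
st(); go(clw(1.67,-.155,[.069,0,.0105]),-.155)
snap('side','side1');snap('top','top1')
overlay(['side1','top1'],'o3',1.67,-.155,.002,.006,k=6,half=32)"
```

```text
t 2.43 box [0.0769, 0.0027, 0.1525] F [0.1, 0.4, 0.6] M [-0.01, -0.06, -0.01] tilt -0.15 open 0.502 0.0
offset [-0.0002, -0.0028, 0.0677] dr [0.04, 0.26, 0.1]
```

View pics/o3.png

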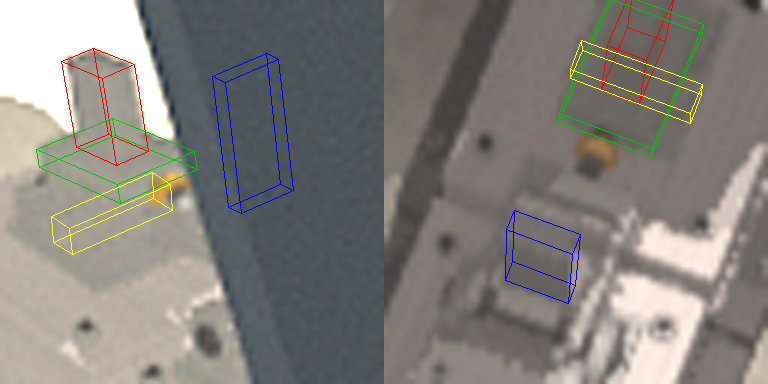

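{"api": "servo_tool", "payload": {
  "targets": [
    {"offset":[0,-0.0028,0.015],"dr":[0,0.2,0]},
    {"offset":[0,-0.0028,0.03],"dr":[0,0.2,0]},
    {"offset":[0,-0.0028,0.045],"dr":[0,0.2,0]},
    {"offset":[0,-0.0028,0.055],"dr":[0,0.2,0]},
    {"offset":[0,-0.0028,0.062],"dr":[0,0.2,0]},
    {"offset":[0,-0.0028,0.066],"dr":[0,0.2,0]},
    {"offset":[0,-0.0028,0.066],"dr":[0,0.2,0]},
    {"offset":[0,-0.0028,0.066],"dr":[0,0.2,0]}
  ]
}}

```text
time_s: 3.2
position: [0.5652, -0.3531, 0.0852]
tcp_rot: [[-0.893, 0.428, -0.14], [0.423, 0.904, 0.068], [0.156, 0.001, -0.988]]
force: [0.6, 0.5, -0.3]
opening: 0.499
grasp_force: 0.0
```

```bash
python3 -c "
from ov import *
st(); go(clw(1.67,-.155,[.069,0,.0105]),-.155)"
```

```text
t 3.2 box [0.0667, -0.0008, 0.0852] F [0.3, 0.7, -0.3] M [0.01, -0.13, 0.01] tilt -0.156 open 0.499 0.0
offset [-0.0002, 0.0008, -0.0003] dr [0.07, -0.07, 0.05]
```

Now close on the lug.

{"api": "servo_tool", "payload": {
  "targets": [
    {"offset":[0,0.0005,0],"dr":[0,0,0]},
    {"offset":[0,0.0005,0],"dr":[0,0,0]},
    {"offset":[0,0.0005,0],"dr":[0,0,0]},
    {"offset":[0,0.0005,0],"dr":[0,0,0]},
    {"offset":[0,0.0005,0],"dr":[0,0,0]},
    {"offset":[0,0.0005,0],"dr":[0,0,0]},
    {"offset":[0,0.0005,0],"dr":[0,0,0]},
    {"offset":[0,0.0005,0],"dr":[0,0,0]},
    {"offset":[0,0.0005,0],"dr":[0,0,0]},
    {"offset":[0,0.0005,0],"dr":[0,0,0]}
  ],
  "gripper": 1
}}

```text
time_s: 4.03
position: [0.5657, -0.3512, 0.0846]
tcp_rot: [[-0.893, 0.429, -0.14], [0.423, 0.903, 0.071], [0.156, 0.004, -0.988]]
force: [3.8, 4.8, 1.6]
opening: 0.115
grasp_force: 30.0
```

```bash
python3 -c "
from ov import *
st()"
```

```text
t 4.03 box [0.0663, 0.0012, 0.0846] F [1.4, 6.0, 1.6] M [0.91, -0.24, -0.36] tilt -0.157 open 0.115 30.000179819762707
```

```bash
cat >> ov.py <<'E'
def mv(a0,c0,u,w,seq,dy=0.):
    "rows relative to the current commanded pose, assumed to be (a0,c0) with TCP at (u,w) in the claw"
    R0=toolR(c0); q0=clw(a0,c0,[u,0,w])
    for a,c in seq:
        d=R0.T@Rb@(clw(a,c,[u,0,w])-q0+np.array([0,dy,0]))
        print((a,c),d.round(4).tolist(),np.rad2deg(c-c0).round(2)*-1, 'lip(e=2) in/out bottom',clw(a,c,[.082,0,-.008]).round(4),clw(a,c,[.086,0,-.008]).round(4))
E
python3 -c "
from ov import *
mv(1.67,-.155,.069,.010,[(1.67,-.155),(1.67,-.08),(1.67,-.03),(1.9,-.03),(2.1,-.03),(2.1,-.1),(2.1,-.13),(2.1,-.15),(2.1,-.17)],.0015)"
```

```text
(1.67, -0.155) [-0.0, 0.0015, 0.0] -0.0 lip(e=2) in/out bottom [0.0769 0.     0.0652] [0.0809 0.     0.0646]
(1.67, -0.08) [0.0009, 0.0015, -0.0051] -4.3 lip(e=2) in/out bottom [0.0782 0.     0.0713] [0.0822 0.     0.0709]
(1.67, -0.03) [0.0018, 0.0015, -0.0085] -7.16 lip(e=2) in/out bottom [0.0789 0.     0.0753] [0.0829 0.     0.0752]
(1.9, -0.03) [-0.0027, 0.0015, -0.0094] -7.16 lip(e=2) in/out bottom [0.0835 0.     0.0755] [0.0875 0.     0.0753]
(2.1, -0.03) [-0.0067, 0.0015, -0.0092] -7.16 lip(e=2) in/out bottom [0.0874 0.     0.0747] [0.0914 0.     0.0746]
(2.1, -0.1) [-0.0078, 0.0015, -0.0045] -3.15 lip(e=2) in/out bottom [0.0864 0.     0.069 ] [0.0904 0.     0.0686]
(2.1, -0.13) [-0.0082, 0.0015, -0.0024] -1.43 lip(e=2) in/out bottom [0.0859 0.     0.0666] [0.0899 0.     0.0661]
(2.1, -0.15) [-0.0084, 0.0015, -0.0011] -0.29 lip(e=2) in/out bottom [0.0855 0.     0.065 ] [0.0895 0.     0.0644]
(2.1, -0.17) [-0.0086, 0.0015, 0.0003] 0.86 lip(e=2) in/out bottom [0.0851 0.     0.0634] [0.0891 0.     0.0627]
```

{"api": "servo_tool", "payload": {
  "targets": [
    {"offset":[0.0004,0.0015,-0.0025],"dr":[0,-2.1,0]},
    {"offset":[0.0009,0.0015,-0.0051],"dr":[0,-4.3,0]},
    {"offset":[0.0018,0.0015,-0.0085],"dr":[0,-7.16,0]},
    {"offset":[0.0018,0.0015,-0.0085],"dr":[0,-7.16,0]},
    {"offset":[-0.0005,0.0015,-0.009],"dr":[0,-7.16,0]},
    {"offset":[-0.0027,0.0015,-0.0094],"dr":[0,-7.16,0]},
    {"offset":[-0.0047,0.0015,-0.0094],"dr":[0,-7.16,0]},
    {"offset":[-0.0067,0.0015,-0.0092],"dr":[0,-7.16,0]},
    {"offset":[-0.0067,0.0015,-0.0092],"dr":[0,-7.16,0]},
    {"offset":[-0.0067,0.0015,-0.0092],"dr":[0,-7.16,0]},
    {"offset":[-0.0067,0.0015,-0.0092],"dr":[0,-7.16,0]}
  ]
}}

```text
time_s: 4.95
position: [0.5732, -0.3545, 0.0924]
tcp_rot: [[-0.903, 0.428, -0.028], [0.428, 0.904, 0.016], [0.032, 0.002, -0.999]]
force: [-0.8, 4.3, 1.2]
opening: 0.114
grasp_force: 30.0
```

```bash
python3 -c "
from ov import *
st(); print(clw(2.1,-.03,[.069,0,.01]))"
```

```text
t 4.95 box [0.0746, 0.0014, 0.0924] F [-2.5, 3.5, 1.2] M [0.62, 0.48, -0.18] tilt -0.032 open 0.114 29.999979129061103
[0.07491952 0.         0.09309533]
```

```bash
python3 -c "
from ov import *
mv(2.1,-.03,.069,.010,[(2.1,c) for c in (-.06,-.09,-.11,-.12,-.13,-.14,-.15,-.16,-.17)],.001)"
```

```text
(2.1, -0.06) [-0.0003, 0.001, 0.0021] 1.72 lip(e=2) in/out bottom [0.087  0.     0.0723] [0.091 0.    0.072]
(2.1, -0.09) [-0.0005, 0.001, 0.0042] 3.44 lip(e=2) in/out bottom [0.0866 0.     0.0698] [0.0906 0.     0.0695]
(2.1, -0.11) [-0.0006, 0.001, 0.0055] 4.58 lip(e=2) in/out bottom [0.0863 0.     0.0682] [0.0903 0.     0.0678]
(2.1, -0.12) [-0.0006, 0.001, 0.0062] 5.16 lip(e=2) in/out bottom [0.0861 0.     0.0674] [0.0901 0.     0.0669]
(2.1, -0.13) [-0.0007, 0.001, 0.0069] 5.73 lip(e=2) in/out bottom [0.0859 0.     0.0666] [0.0899 0.     0.0661]
(2.1, -0.14) [-0.0007, 0.001, 0.0076] 6.3 lip(e=2) in/out bottom [0.0857 0.     0.0658] [0.0897 0.     0.0652]
(2.1, -0.15) [-0.0007, 0.001, 0.0083] 6.88 lip(e=2) in/out bottom [0.0855 0.     0.065 ] [0.0895 0.     0.0644]
(2.1, -0.16) [-0.0007, 0.001, 0.009] 7.45 lip(e=2) in/out bottom [0.0853 0.     0.0642] [0.0893 0.     0.0636]
(2.1, -0.17) [-0.0007, 0.001, 0.0097] 8.02 lip(e=2) in/out bottom [0.0851 0.     0.0634] [0.0891 0.     0.0627]
```

{"api": "servo_tool", "payload": {
  "targets": [
    {"offset":[-0.0003,0.001,0.0021],"dr":[0,1.7,0]},
    {"offset":[-0.0005,0.001,0.0042],"dr":[0,3.4,0]},
    {"offset":[-0.0006,0.001,0.0062],"dr":[0,5.2,0]},
    {"offset":[-0.0006,0.001,0.0062],"dr":[0,5.2,0]},
    {"offset":[-0.0006,0.001,0.0062],"dr":[0,5.2,0]}
  ]
}}

```text
time_s: 5.37
position: [0.5749, -0.355, 0.0863]
tcp_rot: [[-0.897, 0.428, -0.107], [0.425, 0.904, 0.052], [0.119, 0.001, -0.993]]
force: [2.3, 1.8, -1.0]
opening: 0.112
grasp_force: 30.0
```

```bash
python3 -c "
from ov import *
st(); print(clw(2.1,-.12,[.069,0,.01]))"
```

```text
t 5.37 box [0.0763, 0.0017, 0.0863] F [1.3, 2.6, -1.0] M [0.35, -0.23, -0.09] tilt -0.119 open 0.112 29.99965832568705
[0.07535153 0.         0.08683747]
```

{"api": "servo_tool", "payload": {
  "targets": [
    {"offset":[0,0.0005,0.0007],"dr":[0,0.57,0]},
    {"offset":[0,0.0005,0.0014],"dr":[0,1.15,0]},
    {"offset":[0,0.0005,0.0014],"dr":[0,1.15,0]}
  ]
}}

```text
time_s: 5.62
position: [0.5749, -0.3547, 0.0852]
tcp_rot: [[-0.895, 0.428, -0.126], [0.424, 0.904, 0.06], [0.139, 0.0, -0.99]]
force: [3.0, -0.2, -0.1]
opening: 0.111
grasp_force: 30.0
```

{"api": "servo_tool", "payload": {
  "targets": [
    {"offset":[0,0,0.0007],"dr":[0,0.57,0]},
    {"offset":[0,0,0.0007],"dr":[0,0.57,0]}
  ]
}}

```text
time_s: 5.78
position: [0.5744, -0.3543, 0.0846]
tcp_rot: [[-0.894, 0.428, -0.136], [0.423, 0.904, 0.065], [0.15, 0.001, -0.989]]
force: [3.8, -1.7, -0.3]
opening: 0.115
grasp_force: 30.0
```

{"api": "servo_tool", "payload": {
  "targets": [
    {"offset":[0,0,0.0007],"dr":[0,0.57,0]},
    {"offset":[0,0,0.0007],"dr":[0,0.57,0]}
  ]
}}

```text
time_s: 5.95
position: [0.5741, -0.3542, 0.0845]
tcp_rot: [[-0.892, 0.428, -0.145], [0.423, 0.904, 0.069], [0.161, 0.001, -0.987]]
force: [2.8, -0.6, 2.4]
opening: 0.114
grasp_force: 30.0
```

{"api": "servo_tool", "payload": {
  "targets": [
    {"offset":[0,0,0.0007],"dr":[0,0.3,0]},
    {"offset":[0,0,0.0007],"dr":[0,0.3,0]}
  ]
}}

```text
time_s: 6.12
position: [0.5741, -0.3542, 0.0844]
tcp_rot: [[-0.891, 0.428, -0.149], [0.422, 0.904, 0.071], [0.165, 0.0, -0.986]]
force: [1.6, -0.3, 5.4]
opening: 0.115
grasp_force: 30.0
```

{"api": "servo_tool", "payload": {
  "targets": [
    {"offset":[0.0007,0,0.0002],"dr":[0,0,0]},
    {"offset":[0.0015,0,0.0004],"dr":[0,0,0]},
    {"offset":[0.0015,0,0.0004],"dr":[0,0,0]}
  ]
}}

```text
time_s: 6.37
position: [0.574, -0.3541, 0.0844]
tcp_rot: [[-0.892, 0.428, -0.146], [0.423, 0.904, 0.069], [0.161, 0.0, -0.987]]
force: [4.5, -1.8, 4.2]
opening: 0.113
grasp_force: 30.0
```

{"api": "servo_tool", "payload": {
  "targets": [
    {"offset":[0.0007,0,0.0002],"dr":[0,0,0]},
    {"offset":[0.0015,0,0.0004],"dr":[0,0,0]},
    {"offset":[0.0015,0,0.0004],"dr":[0,0,0]}
  ]
}}

```text
time_s: 6.62
position: [0.5729, -0.3535, 0.0845]
tcp_rot: [[-0.892, 0.428, -0.145], [0.423, 0.904, 0.069], [0.161, 0.0, -0.987]]
force: [4.7, -2.1, 6.0]
opening: 0.11
grasp_force: 30.0
```

```bash
python3 -c "
from ov import *
st()"
```

```text
t 6.62 box [0.0738, 0.0022, 0.0845] F [5.2, 0.1, 6.0] M [-0.02, -1.01, -0.03] tilt -0.162 open 0.11 30.000996999442577
```

{"api": "servo_tool", "payload": {
  "targets": [
    {"offset":[0.0007,0,0.0001],"dr":[0,0,0]},
    {"offset":[0.0015,0,0.0002],"dr":[0,0,0]},
    {"offset":[0.0015,0,0.0002],"dr":[0,0,0]}
  ]
}}

```text
time_s: 6.87
position: [0.5711, -0.3526, 0.0846]
tcp_rot: [[-0.892, 0.428, -0.146], [0.423, 0.904, 0.07], [0.162, 0.0, -0.987]]
force: [4.7, -1.4, 5.1]
opening: 0.111
grasp_force: 30.0
```

{"api": "servo_tool", "payload": {
  "targets": [
    {"offset":[0.0007,0,0.0001],"dr":[0,0,0]},
    {"offset":[0.0015,0,0.0002],"dr":[0,0,0]},
    {"offset":[0.0015,0,0.0002],"dr":[0,0,0]}
  ]
}}

```text
time_s: 7.12
position: [0.5695, -0.3518, 0.0846]
tcp_rot: [[-0.892, 0.428, -0.147], [0.422, 0.904, 0.07], [0.163, 0.0, -0.987]]
force: [5.3, -3.1, 5.6]
opening: 0.111
grasp_force: 30.0
```

{"api": "servo_tool", "payload": {
  "targets": [
    {"offset":[0.0007,0,0.0001],"dr":[0,0,0]},
    {"offset":[0.0015,0,0.0002],"dr":[0,0,0]},
    {"offset":[0.0015,0,0.0002],"dr":[0,0,0]}
  ]
}}

```text
time_s: 7.37
position: [0.5679, -0.3511, 0.0846]
tcp_rot: [[-0.892, 0.428, -0.147], [0.422, 0.904, 0.07], [0.163, 0.001, -0.987]]
force: [4.4, -2.2, 5.7]
opening: 0.114
grasp_force: 30.0
```

```bash
python3 -c "
from ov import *
st()"
```

```text
t 7.37 box [0.0683, 0.0022, 0.0846] F [4.9, -0.1, 5.7] M [-0.03, -0.71, -0.07] tilt -0.164 open 0.114 30.001109638251364
```

{"api": "servo_tool", "payload": {
  "targets": [
    {"offset":[0.0007,0,0.0001],"dr":[0,0,0]},
    {"offset":[0.0013,0,0.0002],"dr":[0,0,0]},
    {"offset":[0.0013,0,0.0002],"dr":[0,0,0]}
  ]
}}

```text
time_s: 7.62
position: [0.5667, -0.3505, 0.0846]
tcp_rot: [[-0.892, 0.428, -0.147], [0.422, 0.904, 0.07], [0.163, 0.001, -0.987]]
force: [4.2, -2.9, 6.9]
opening: 0.113
grasp_force: 30.0
```

{"api": "servo_tool", "payload": {
  "targets": [
    {"offset":[0.0007,0,0.0001],"dr":[0,0,0]},
    {"offset":[0.0013,0,0.0002],"dr":[0,0,0]},
    {"offset":[0.0013,0,0.0002],"dr":[0,0,0]}
  ]
}}

```text
time_s: 7.87
position: [0.5657, -0.35, 0.0845]
tcp_rot: [[-0.892, 0.428, -0.147], [0.422, 0.904, 0.07], [0.163, 0.001, -0.987]]
force: [5.0, -2.1, 5.4]
opening: 0.115
grasp_force: 30.0
```

```bash
python3 -c "
from ov import *
st()"
```

```text
t 7.87 box [0.0658, 0.0023, 0.0845] F [5.4, 0.3, 5.4] M [-0.07, -0.74, 0.02] tilt -0.164 open 0.115 30.00110878609121
```

{"api": "servo_tool", "payload": {
  "targets": [
    {"offset":[0.0007,0,0.0001],"dr":[0,0,0]},
    {"offset":[0.0013,0,0.0002],"dr":[0,0,0]},
    {"offset":[0.0013,0,0.0002],"dr":[0,0,0]}
  ]
}}

```text
time_s: 8.12
position: [0.5647, -0.3495, 0.0845]
tcp_rot: [[-0.892, 0.428, -0.147], [0.423, 0.904, 0.07], [0.162, 0.0, -0.987]]
force: [4.4, -2.0, 5.8]
opening: 0.11
grasp_force: 30.0
```

```bash
python3 -c "
from ov import *
st()
snap('side','side2')
overlay(['side1','side2'],'o4',1.67,-.155,.002,.006,k=6,half=32)"
```

```text
t 8.12 box [0.0647, 0.0022, 0.0845] F [4.9, 0.1, 5.8] M [0.02, -0.85, -0.04] tilt -0.163 open 0.11 30.00110817141831
```

View pics/o4.png

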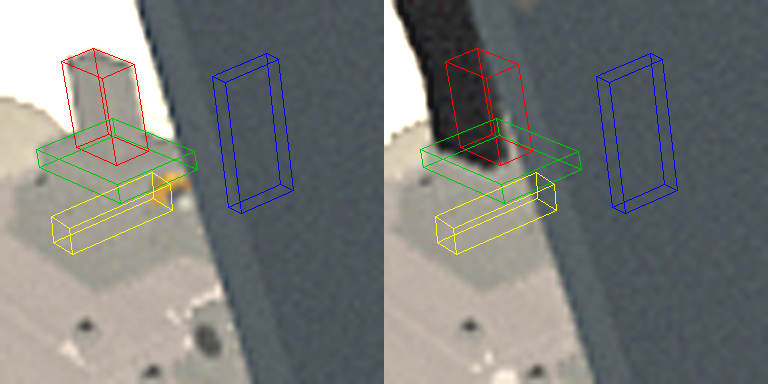

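{"api": "servo_tool", "payload": {
  "targets": [
    {"offset":[0.0007,0,0.0001],"dr":[0,0,0]},
    {"offset":[0.0013,0,0.0002],"dr":[0,0,0]},
    {"offset":[0.0013,0,0.0002],"dr":[0,0,0]}
  ]
}}

```text
time_s: 8.42
position: [0.5638, -0.3491, 0.0845]
tcp_rot: [[-0.892, 0.428, -0.146], [0.423, 0.904, 0.07], [0.162, 0.0, -0.987]]
force: [3.9, -2.4, 4.8]
opening: 0.115
grasp_force: 30.0
```

{"api": "servo_tool", "payload": {
  "targets": [
    {"offset":[0.0007,0,0.0001],"dr":[0,0,0]},
    {"offset":[0.0013,0,0.0002],"dr":[0,0,0]},
    {"offset":[0.0013,0,0.0002],"dr":[0,0,0]}
  ]
}}

```text
time_s: 8.67
position: [0.562, -0.3482, 0.0836]
tcp_rot: [[-0.892, 0.428, -0.147], [0.422, 0.904, 0.071], [0.163, 0.001, -0.987]]
force: [4.4, -2.3, -1.4]
opening: 0.111
grasp_force: 30.0
```

```bash
python3 -c "
from ov import *
st()"
```

```text
t 8.67 box [0.0617, 0.0023, 0.0836] F [4.9, -0.2, -1.4] M [-0.08, -1.04, -0.08] tilt -0.164 open 0.111 29.999728188849986
```

```bash
cat >> ov.py <<'E'
from scipy.optimize import fsolve
def ac(x,z,u=.069,w=.010,g=(1.6,-.16)):
    return fsolve(lambda v:(clw(v[0],v[1],[u,0,w])-[x,0,z])[[0,2]]*100,g)
E
python3 -c "
from ov import *
a,c=ac(.0617,.0836); print(a,c)
mv(a,c,.069,.010,[(a,c+d) for d in (0,-.03,-.06,-.09,-.12)])"
```

```text
1.4005587550489935 -0.15405695090903418
(np.float64(1.4005587550489935), np.float64(-0.15405695090903418)) [0.0, 0.0, 0.0] -0.0 lip(e=2) in/out bottom [0.0718 0.     0.0638] [0.0757 0.     0.0632]
(np.float64(1.4005587550489935), np.float64(-0.18405695090903418)) [-0.0003, -0.0, 0.0021] 1.72 lip(e=2) in/out bottom [0.0711 0.     0.0614] [0.0751 0.     0.0607]
(np.float64(1.4005587550489935), np.float64(-0.21405695090903418)) [-0.0005, -0.0, 0.0042] 3.44 lip(e=2) in/out bottom [0.0704 0.     0.0591] [0.0743 0.     0.0582]
(np.float64(1.4005587550489935), np.float64(-0.24405695090903418)) [-0.0006, -0.0, 0.0062] 5.16 lip(e=2) in/out bottom [0.0696 0.     0.0567] [0.0735 0.     0.0558]
(np.float64(1.4005587550489935), np.float64(-0.27405695090903415)) [-0.0007, -0.0, 0.0083] 6.88 lip(e=2) in/out bottom [0.0688 0.     0.0544] [0.0726 0.     0.0533]
```

{"api": "servo_tool", "payload": {
  "targets": [
    {"offset":[-0.0003,0,0.0012],"dr":[0,0.9,0]},
    {"offset":[-0.0005,0,0.0021],"dr":[0,1.7,0]},
    {"offset":[-0.0008,0,0.0032],"dr":[0,2.6,0]},
    {"offset":[-0.001,0,0.0042],"dr":[0,3.4,0]},
    {"offset":[-0.001,0,0.0042],"dr":[0,3.4,0]}
  ]
}}

```text
time_s: 9.08
position: [0.5606, -0.3473, 0.0781]
tcp_rot: [[-0.88, 0.428, -0.206], [0.416, 0.904, 0.099], [0.228, 0.001, -0.974]]
force: [2.3, -1.8, -0.1]
opening: 0.111
grasp_force: 30.0
```

```bash
python3 -c "
from ov import *
st()"
```

```text
t 9.08 box [0.06, 0.0025, 0.0781] F [2.9, -0.6, -0.1] M [-0.24, -0.68, 0.05] tilt -0.23 open 0.111 30.000142520293593
```

{"api": "servo_tool", "payload": {
  "targets": [
    {"offset":[-0.0002,0,0.001],"dr":[0,0.8,0]},
    {"offset":[-0.0004,0,0.002],"dr":[0,1.6,0]},
    {"offset":[-0.0004,0,0.002],"dr":[0,1.6,0]}
  ]
}}

```text
time_s: 9.33
position: [0.5605, -0.3472, 0.0761]
tcp_rot: [[-0.874, 0.428, -0.23], [0.414, 0.904, 0.11], [0.255, 0.001, -0.967]]
force: [0.3, -3.0, 0.3]
opening: 0.109
grasp_force: 30.0
```

{"api": "servo_tool", "payload": {
  "targets": [
    {"offset":[-0.0001,0,0.0007],"dr":[0,0.5,0]},
    {"offset":[-0.0002,0,0.0014],"dr":[0,1.0,0]},
    {"offset":[-0.0002,0,0.0014],"dr":[0,1.0,0]}
  ]
}}

```text
time_s: 9.58
position: [0.5604, -0.3472, 0.0759]
tcp_rot: [[-0.87, 0.428, -0.244], [0.412, 0.904, 0.117], [0.271, 0.001, -0.963]]
force: [-0.3, -1.8, 4.3]
opening: 0.112
grasp_force: 30.0
```

```bash
python3 -c "
from ov import *
st()"
```

```text
t 9.58 box [0.0599, 0.0025, 0.0759] F [0.5, -1.8, 4.3] M [-0.36, -0.49, 0.08] tilt -0.274 open 0.112 30.000818674452603
```

{"api": "servo_tool", "payload": {
  "targets": [
    {"offset":[0.001,0,0.0002],"dr":[0,0,0]},
    {"offset":[0.002,0,0.0004],"dr":[0,0,0]},
    {"offset":[0.002,0,0.0004],"dr":[0,0,0]}
  ]
}}

```text
time_s: 9.83
position: [0.5604, -0.3472, 0.0759]
tcp_rot: [[-0.871, 0.428, -0.239], [0.413, 0.904, 0.114], [0.265, 0.001, -0.964]]
force: [4.7, -4.1, 2.6]
opening: 0.11
grasp_force: 30.0
```

{"api": "servo_tool", "payload": {
  "targets": [
    {"offset":[0.001,0,0.0002],"dr":[0,0,0]},
    {"offset":[0.002,0,0.0004],"dr":[0,0,0]},
    {"offset":[0.002,0,0.0004],"dr":[0,0,0]}
  ]
}}

```text
time_s: 10.08
position: [0.5596, -0.3468, 0.0759]
tcp_rot: [[-0.872, 0.428, -0.236], [0.413, 0.904, 0.113], [0.262, 0.001, -0.965]]
force: [6.7, -3.6, 1.7]
opening: 0.115
grasp_force: 30.0
```

{"api": "servo_tool", "payload": {
  "targets": [
    {"offset":[0.001,0,0.0002],"dr":[0,0,0]},
    {"offset":[0.002,0,0.0004],"dr":[0,0,0]},
    {"offset":[0.002,0,0.0004],"dr":[0,0,0]}
  ]
}}

```text
time_s: 10.33
position: [0.5587, -0.3464, 0.0759]
tcp_rot: [[-0.873, 0.429, -0.234], [0.414, 0.904, 0.112], [0.26, 0.001, -0.966]]
force: [7.7, -4.3, 0.3]
opening: 0.111
grasp_force: 30.0
```

```bash
python3 -c "
from ov import *
st()"
```

```text
t 10.33 box [0.0579, 0.0025, 0.0759] F [8.8, -0.6, 0.3] M [-0.16, -1.93, 0.04] tilt -0.263 open 0.111 30.000516129657626
```

{"api": "servo_tool", "payload": {
  "targets": [
    {"offset":[0.001,0,0.0006],"dr":[0,0,0]},
    {"offset":[0.002,0,0.0012],"dr":[0,0,0]},
    {"offset":[0.002,0,0.0012],"dr":[0,0,0]}
  ]
}}

```text
time_s: 10.58
position: [0.5575, -0.3458, 0.0758]
tcp_rot: [[-0.873, 0.429, -0.232], [0.414, 0.904, 0.111], [0.258, 0.001, -0.966]]
force: [7.2, -5.1, 1.3]
opening: 0.115
grasp_force: 30.0
```

{"api": "servo_tool", "payload": {
  "targets": [
    {"offset":[0.001,0,0.0004],"dr":[0,0,0]},
    {"offset":[0.002,0,0.0007],"dr":[0,0,0]},
    {"offset":[0.002,0,0.0007],"dr":[0,0,0]}
  ]
}}

```text
time_s: 10.83
position: [0.5559, -0.3451, 0.0757]
tcp_rot: [[-0.873, 0.429, -0.232], [0.414, 0.903, 0.111], [0.257, 0.001, -0.966]]
force: [9.4, -5.3, 1.3]
opening: 0.107
grasp_force: 30.0
```

```bash
cat >> ov.py <<'E'
def shift(f,ref='side0'):
    "move of the loose half's +y near screw in box x (mm), by template match on side view"
    snap('side',f); A=cv2.imread(f'pics/{ref}.png',0);B=cv2.imread(f'pics/{f}.png',0)
    for n,(u,v) in dict(loose=(252.2,265.9),loose2=(227.6,248.8),fixed=(263,273.5)).items():
        u,v=int(u),int(v); t=cv2.resize(A[v-5:v+6,u-5:u+6],None,fx=8,fy=8,interpolation=cv2.INTER_CUBIC)
        s=cv2.resize(B[v-13:v+14,u-13:u+14],None,fx=8,fy=8,interpolation=cv2.INTER_CUBIC)
        r=cv2.matchTemplate(s,t,cv2.TM_CCOEFF_NORMED); _,m,_,l=cv2.minMaxLoc(r)
        d=np.array([u,v])+(np.array(l)/8-8)
        print(n,'dpx',(np.array(l)/8-8).round(2),'corr',round(m,2),'box dmm',((Rb.T@(onz(f,d,.05)-onz(f,(u,v),.05)))*1e3).round(1))
E
python3 -c "
from ov import *
st(); shift('side3')"
```

```text
t 10.83 box [0.0548, 0.0025, 0.0757] F [10.7, -0.7, 1.3] M [-0.14, -2.08, -0.03] tilt -0.26 open 0.107 30.00061098486185
loose dpx [1.62 1.  ] corr 0.59 box dmm [-3.8 -0.2  0. ]
loose2 dpx [-8.  8.] corr 0.52 box dmm [-11.3  22.3  -0. ]
fixed dpx [-7.38 -3.5 ] corr 0.35 box dmm [14.8  2.7 -0. ]
```

{"api": "servo_tool", "payload": {
  "targets": [
    {"offset":[0,0,0],"dr":[0,0,0]},
    {"offset":[-0.0015,0,-0.0004],"dr":[0,0,0]},
    {"offset":[-0.003,0,-0.0008],"dr":[0,0,0]},
    {"offset":[-0.003,0,-0.0008],"dr":[0,0,0]}
  ]
}}

```text
time_s: 11.22
position: [0.5558, -0.345, 0.0756]
tcp_rot: [[-0.871, 0.428, -0.239], [0.413, 0.904, 0.114], [0.265, 0.001, -0.964]]
force: [5.2, -3.1, 3.8]
opening: 0.11
grasp_force: 30.0
```

```bash
python3 -c "
from ov import *
st()"
```

```text
t 11.22 box [0.0548, 0.0025, 0.0756] F [6.0, -0.6, 3.8] M [-0.17, -1.2, 0.02] tilt -0.268 open 0.11 30.00103935599327
```

{"api": "servo_tool", "payload": {
  "targets": [
    {"offset":[-0.001,0,-0.0005],"dr":[0,0,0]},
    {"offset":[-0.002,0,-0.0008],"dr":[0,0,0]},
    {"offset":[-0.002,0,-0.0008],"dr":[0,0,0]},
    {"offset":[-0.002,0,-0.0008],"dr":[0,0,0]},
    {"offset":[-0.002,0,-0.0008],"dr":[0,0,0]},
    {"offset":[-0.002,0,-0.015],"dr":[0,0,0]},
    {"offset":[-0.002,0,-0.04],"dr":[0,0,0]},
    {"offset":[-0.002,0,-0.075],"dr":[0,0,0]},
    {"offset":[-0.002,0,-0.085],"dr":[0,0,0]},
    {"offset":[-0.002,0,-0.085],"dr":[0,0,0]},
    {"offset":[-0.002,0,-0.085],"dr":[0,0,0]}
  ],
  "gripper": 0
}}

```text
time_s: 12.13
position: [0.5758, -0.3544, 0.1556]
tcp_rot: [[-0.87, 0.428, -0.244], [0.412, 0.904, 0.117], [0.271, 0.002, -0.963]]
force: [-0.4, 0.7, -1.4]
opening: 0.503
grasp_force: 0.0
```

```bash
python3 -c "
from ov import *
st(); snap('side','side4');snap('top','top4')
a,c=1.1,-.25
overlay(['side4','top4'],'o5',a,c,.000,.002,k=6,half=32)"
```

```text
t 12.13 box [0.0768, 0.0026, 0.1556] F [-0.7, 0.4, -1.4] M [0.06, -0.12, 0.02] tilt -0.274 open 0.503 0.0
```

View pics/o5.png

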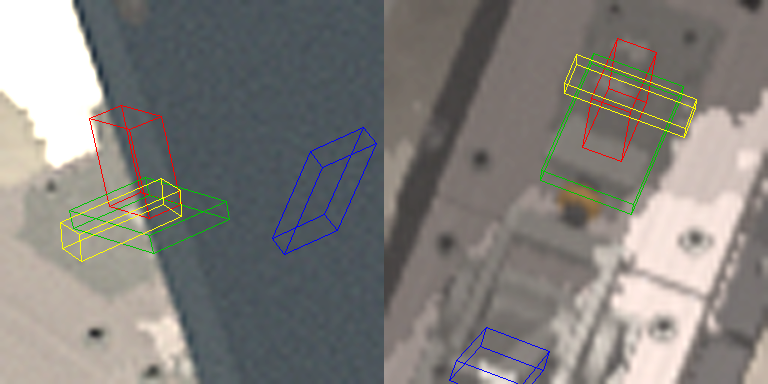

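```bash
python3 -c "
from ov import *
go([.006,.0025,.155],0); go([.006,.0025,.112],0)
q0=np.array([.006,0,.112])
for a in (1.1,.9,.7,.5,.3,.15,0,-.1):
    Q=lev(a,[-.052,0,.004])+[.0095,0,0]; d=Q-q0; print(a,(-d[0]).round(4),(-d[2]).round(4))"
```

```text
offset [0.0671, -0.0004, 0.0179] dr [0.16, -15.93, 0.04]
offset [0.0553, -0.0005, 0.0593] dr [0.16, -15.93, 0.04]
1.1 0.0165 -0.0022
0.9 0.0257 0.0028
0.7 0.0337 0.0094
0.5 0.0402 0.0176
0.3 0.045 0.0268
0.15 0.0473 0.0343
0 0.0485 0.042
-0.1 0.0486 0.0472
```

{"api": "servo_tool", "payload": {
  "targets": [
    {"offset":[0.025,0,0.006],"dr":[0.1,-5,0]},
    {"offset":[0.05,0,0.013],"dr":[0.1,-11,0]},
    {"offset":[0.0671,0,0.0179],"dr":[0.16,-15.9,0]},
    {"offset":[0.0671,0,0.0179],"dr":[0.16,-15.9,0]},
    {"offset":[0.0671,0,0.0179],"dr":[0.16,-15.9,0]},
    {"offset":[0.0632,0,0.032],"dr":[0.16,-15.9,0]},
    {"offset":[0.0592,0,0.046],"dr":[0.16,-15.9,0]},
    {"offset":[0.0553,0,0.0593],"dr":[0.16,-15.9,0]},
    {"offset":[0.0553,0,0.0593],"dr":[0.16,-15.9,0]},
    {"offset":[0.0553,0,0.0593],"dr":[0.16,-15.9,0]}
  ],
  "gripper": 1
}}

```text
time_s: 13.07
position: [0.5142, -0.3253, 0.1126]
tcp_rot: [[-0.904, 0.428, 0.002], [0.428, 0.904, -0.002], [-0.002, -0.001, -1.0]]
force: [0.9, 0.3, -0.3]
opening: 0.009
grasp_force: 0.0
```

```bash
python3 -c "
from ov import *
st()"
```

```text
t 13.07 box [0.0087, 0.0025, 0.1126] F [0.7, 0.6, -0.3] M [0.02, -0.02, -0.01] tilt 0.002 open 0.009 0.0
```

{"api": "servo_tool", "payload": {
  "targets": [
    {"offset":[0.01,0,-0.003],"dr":[0,0,0]},
    {"offset":[0.015,0,-0.0022],"dr":[0,0,0]},
    {"offset":[0.02,0,-0.0015],"dr":[0,0,0]},
    {"offset":[0.024,0,0.0005],"dr":[0,0,0]},
    {"offset":[0.028,0,0.0035],"dr":[0,0,0]},
    {"offset":[0.032,0,0.0065],"dr":[0,0,0]},
    {"offset":[0.036,0,0.01],"dr":[0,0,0]},
    {"offset":[0.036,0,0.01],"dr":[0,0,0]}
  ]
}}

```text
time_s: 13.73
position: [0.4802, -0.309, 0.1031]
tcp_rot: [[-0.904, 0.428, 0.002], [0.428, 0.904, -0.002], [-0.003, -0.001, -1.0]]
force: [0.6, -1.1, 1.2]
opening: 0.005
grasp_force: 0.5
```

```bash
python3 -c "
from ov import *
st(); snap('top','top5'); snap('side','side5')"
```

```text
t 13.73 box [-0.029, 0.0026, 0.1031] F [1.0, -0.8, 1.2] M [-0.06, -0.05, 0.01] tilt 0.003 open 0.005 0.5076954450214544
```

{"api": "servo_tool", "payload": {
  "targets": [
    {"offset":[0.002,0,0.003],"dr":[0,0,0]},
    {"offset":[0.004,0,0.006],"dr":[0,0,0]},
    {"offset":[0.006,0,0.009],"dr":[0,0,0]},
    {"offset":[0.007,0,0.011],"dr":[0,0,0]},
    {"offset":[0.007,0,0.011],"dr":[0,0,0]}
  ]
}}

```text
time_s: 14.25
position: [0.4743, -0.3062, 0.0919]
tcp_rot: [[-0.904, 0.428, 0.002], [0.428, 0.904, -0.002], [-0.003, -0.001, -1.0]]
force: [0.6, -0.0, 0.7]
opening: 0.002
grasp_force: 0.1
```

```bash
python3 -c "
from ov import *
st()"
```

```text
t 14.25 box [-0.0355, 0.0027, 0.0919] F [0.6, 0.3, 0.7] M [0.01, 0.01, -0.01] tilt 0.003 open 0.002 0.14843720477074385
```

```bash
python3 -c "
from ov import *
shift('side6'); snap('top','top6')
overlay(['side6','top6'],'o6',.5,-.1,.002,.000,k=6,half=32)"
```

```text
loose dpx [1.88 1.25] corr 0.86 box dmm [-4.6 -0.1 -0. ]
loose2 dpx [1.62 1.  ] corr 0.97 box dmm [-4.2 -0.2  0. ]
fixed dpx [0. 0.] corr 0.69 box dmm [0. 0. 0.]
```

View pics/o6.png

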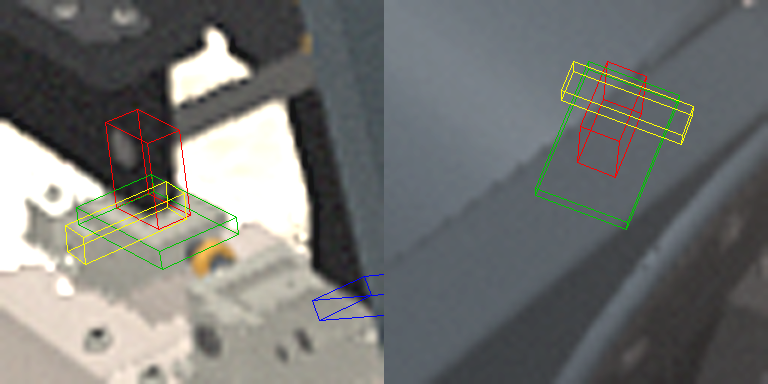

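{"api": "servo_tool", "payload": {
  "targets": [
    {"offset":[0.002,0,0.004],"dr":[0,0,0]},
    {"offset":[0.004,0,0.008],"dr":[0,0,0]},
    {"offset":[0.005,0,0.012],"dr":[0,0,0]},
    {"offset":[0.006,0,0.016],"dr":[0,0,0]},
    {"offset":[0.007,0,0.02],"dr":[0,0,0]},
    {"offset":[0.007,0,0.023],"dr":[0,0,0]},
    {"offset":[0.007,0,0.023],"dr":[0,0,0]}
  ]
}}

```text
time_s: 14.93
position: [0.4683, -0.3033, 0.0702]
tcp_rot: [[-0.904, 0.428, 0.002], [0.428, 0.904, -0.002], [-0.003, -0.001, -1.0]]
force: [-2.1, 2.1, 6.4]
opening: 0.004
grasp_force: 3.0
```

{"api": "servo_tool", "payload": {
  "targets": [
    {"offset":[0,0,0.002],"dr":[0,0,0]},
    {"offset":[0,0,0.003],"dr":[0,0,0]},
    {"offset":[0,0,0.003],"dr":[0,0,0]},
    {"offset":[0,0,0.003],"dr":[0,0,0]}
  ]
}}

```text
time_s: 15.27
position: [0.4683, -0.3034, 0.0695]
tcp_rot: [[-0.904, 0.427, 0.003], [0.427, 0.904, -0.003], [-0.004, -0.001, -1.0]]
force: [-4.4, 3.1, 23.0]
opening: 0.008
grasp_force: 11.5
```

```bash
python3 -c "
from ov import *
st(); shift('side7')"
```

```text
t 15.27 box [-0.0422, 0.0026, 0.0695] F [-5.2, 0.9, 23.0] M [0.19, 0.98, 0.02] tilt 0.004 open 0.008 11.498371828347445
loose dpx [1.88 1.25] corr 0.87 box dmm [-4.6 -0.1 -0. ]
loose2 dpx [1.75 1.12] corr 0.96 box dmm [-4.7 -0.2  0. ]
fixed dpx [0. 0.] corr 0.69 box dmm [0. 0. 0.]
```

{"api": "servo_tool", "payload": {
  "targets": [
    {"offset":[0,0,-0.005],"dr":[0,0,0]},
    {"offset":[0,0,-0.02],"dr":[0,0,0]},
    {"offset":[0,0,-0.05],"dr":[0,0,0]},
    {"offset":[0,0,-0.09],"dr":[0,0,0]},
    {"offset":[0.04,0,-0.12],"dr":[0,0,0]},
    {"offset":[0.06,0.04,-0.15],"dr":[0,0,0]},
    {"offset":[0.06,0.08,-0.15],"dr":[0,0,0]},
    {"offset":[0.06,0.12,-0.15],"dr":[0,0,0]},
    {"offset":[0.06,0.16,-0.15],"dr":[0,0,0]},
    {"offset":[0.06,0.2,-0.15],"dr":[0,0,0]},
    {"offset":[0.06,0.24,-0.15],"dr":[0,0,0]},
    {"offset":[0.06,0.28,-0.15],"dr":[0,0,0]},
    {"offset":[0.06,0.3,-0.15],"dr":[0,0,0]},
    {"offset":[0.06,0.3,-0.15],"dr":[0,0,0]}
  ]
}}

```text
time_s: 16.48
position: [0.5436, -0.0021, 0.2157]
tcp_rot: [[-0.906, 0.423, 0.004], [0.423, 0.906, -0.001], [-0.004, 0.001, -1.0]]
force: [-0.3, 0.0, -0.1]
opening: 0.01
grasp_force: 0.0
```

Run:
```python
from ov import *
st(); shift('side8'); snap('top','top8')
# top view: grey profile along box x across the parting line at y=+-30mm and y=24, z=50
for f in('top0','top8'):
    g=cv2.imread(f'pics/{f}.png',0)
    for y in (.028,-.028):
        xs=np.arange(.016,.044,.001)
        uv=np.array([[proj(f,T(p)([x,y+dy,.05])) for dy in (-.003,0,.003)] for x in xs],np.float32)
        v=cv2.remap(g,uv[...,0],uv[...,1],cv2.INTER_LINEAR).mean(1); print(f,y,v.astype(int).tolist())
# lever: intensity around shut handle, side view patch vs open
a=cv2.imread('pics/top0.png').astype(int);b=cv2.imread('pics/top8.png').astype(int)
for x in (-.02,-.03,-.04,-.05,-.06,-.065,-.07):
    u,v=np.int32(proj('top8',T(p)([x,0,.070])).round()); print(x,a[v,u],b[v,u])
```

```text
t 16.48 box [-0.1032, 0.3071, 0.2157] F [-0.3, -0.1, -0.1] M [-0.02, -0.01, 0.02] tilt 0.004 open 0.01 0.0
loose dpx [1.88 1.25] corr 0.95 box dmm [-4.6 -0.1 -0. ]
loose2 dpx [1.62 1.  ] corr 0.97 box dmm [-4.2 -0.2  0. ]
fixed dpx [0.   0.12] corr 0.74 box dmm [-0.3  0.2  0. ]
top0 0.028 [90, 96, 107, 119, 125, 127, 128, 126, 120, 105, 84, 68, 63, 68, 83, 105, 121, 125, 125, 125, 125, 123, 119, 111, 107, 105, 95, 95]
top0 -0.028 [88, 99, 111, 122, 127, 128, 128, 126, 119, 100, 79, 67, 62, 68, 84, 108, 124, 127, 127, 126, 126, 126, 123, 114, 100, 91, 88, 85]
top8 0.028 [93, 100, 111, 123, 129, 131, 131, 129, 123, 113, 108, 118, 127, 129, 129, 129, 128, 127, 124, 117, 109, 103, 99, 98, 103, 111, 119, 125]
top8 -0.028 [90, 102, 115, 127, 131, 132, 132, 129, 121, 109, 109, 122, 130, 131, 131, 130, 129, 126, 115, 99, 90, 90, 87, 91, 102, 118, 126, 130]
-0.02 [108 113 118] [102 108 112]
-0.03 [119 124 136] [107 113 118]
-0.04 [120 125 137] [109 114 119]
-0.05 [120 124 136] [111 117 123]
-0.06 [120 125 136] [ 92  98 102]
-0.065 [121 125 137] [84 88 93]
-0.07 [119 123 135] [117 121 133]
```

```bash
python3 -c "
from h import *
print(ticket.hand_in())"
```

```text
the job is handed in; nothing more can be done
None
```

I handed the job in at about 16.5 s of the 61 s allowed. The last camera check showed the lever shut and the gap between the halves closed; the handing-in gave no verdict, the claw's final pull could not be measured directly, and I kept clear of the spanner, punch and nut but did not re-measure them.

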